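# Lock the twist cap on the leaning spice jar

### The job

Close the leaning spice jar: put its black twist cap on the neck, feel for where the cap's lugs drop between the lobes of the glass, then press it down and twist it clockwise so that it is locked and stays fully down on its seal when you let go. Leave the bowl, the cup and the things in the organiser where they are.

Things in the scene. Friction and masses are not known exactly. Their poses are not given: they have to be found in the camera images.
- mouth (a point): Centre of the mouth (top edge of the glass neck) of the clear spice jar leaning in the dark steel stand, 180 mm above the counter. Its z axis runs out of the mouth along the jar's axis, which leans 30 degrees from vertical towards the stand's front; y is level. Jar 92 mm in diameter, 155 mm long; neck 44 mm in diameter, 37 mm long.
- lobe_top (a point): Point on the jar's axis 14 mm below the mouth, level with the tops of three glass thread lobes round the neck: 56 mm in diameter, 7 mm thick, each 74 degrees long with 46 degree gaps, a stop under each lobe's clockwise end. The jar may lie turned to any angle in its stand, which no reading shows. It slips round if twisted by more than about 1 N m. Axes as mouth.
- seal_top (a point): Centre of the top of the red silicone seal ring (40 mm in diameter) while free: on the jar's axis, 6 mm beyond the mouth. The seal is sprung: it starts to give at about 2 N, then yields 1 mm per newton and bottoms after 5 mm. Axes as mouth.
- cap: The jar's twist cap: black ribbed plastic with a steel disc on top, 66 mm in diameter, 46 mm tall, about 90 g, stiff, standing on the counter open side down. Origin at the centre of its open rim, z up through its top. Upper 16 mm solid, below it a skirt 60 mm wide inside and 30 mm deep. Resting on the lobes with lugs not over the gaps, its open rim is 16 mm below the jar's mouth.
- cap_lugs (a point): Point on the cap's axis 2 mm above its open rim, level with the undersides of three steel lugs inside the skirt, 4 mm thick, 10 mm wide, reaching in to 48 mm diameter, at 0 (along x), 120 and 240 degrees. With all three over the gaps between the lobes (a window of about 20 degrees) the cap drops 8 mm on to the seal. Axes as cap.
- cap_top (a point): Centre of the cap's top, 46 mm above its open rim. Once dropped on to the seal and pressed at least 3 mm further (5 N; at most 5 mm, 7 N), the cap turns clockwise seen from here, lugs under lobes, to its stops after about a sixth of a turn. Let go there it stays down, open rim 27 mm below the mouth; not turned, it springs up to 24 mm. Axes as cap.
- stand: Dark steel stand that holds the jar, fixed to the counter. Base plate 180 x 120 mm (x, y), origin at the centre of its underside; the jar leans towards its -x edge. The mouth is 45 mm towards -x from the origin. The cradle's walls end 74 mm below the mouth along the jar.
- salt_bowl: White ceramic salt bowl, 84 mm in diameter, 38 mm high, loose; origin at the centre of its foot.
- tea_cup: Small blue cup without handle, 68 mm in diameter, 55 mm high, loose; origin at the centre of its foot.
- organiser: Open white plastic drawer organiser, 290 x 240 mm (x, y), 46 mm high, fixed; origin at the centre of its underside. It holds the tins, spoon and brush.
- spoon: Stainless steel tea spoon, 150 mm long, lying loose in the organiser.
- brush: Brush with a hard red silicone head and a wooden handle, 180 mm long, lying loose in the organiser.
- tin0: Round tin, 60 mm in diameter, 24 mm high, lying loose in the organiser; origin at the centre of its underside.
- tin1: Round tin, 60 mm in diameter, 24 mm high, lying loose in the organiser; origin at the centre of its underside.
- tin2: Round tin, 60 mm in diameter, 24 mm high, lying loose in the organiser; origin at the centre of its underside.
- tin3: Round tin, 60 mm in diameter, 24 mm high, lying loose in the organiser; origin at the centre of its underside.
- tin4: Round tin, 60 mm in diameter, 24 mm high, lying loose in the organiser; origin at the centre of its underside.
- tin5: Round tin, 60 mm in diameter, 24 mm high, lying loose in the organiser; origin at the centre of its underside.
- tin6: Round tin, 60 mm in diameter, 24 mm high, lying loose in the organiser; origin at the centre of its underside.
- tin7: Round tin, 60 mm in diameter, 24 mm high, lying loose in the organiser; origin at the centre of its underside.
Not all that is in view belongs to the job. Leave any turquoise look-alike of the stand alone. Leave any pink look-alike of the cap alone.

How it is judged:
By the outcome, as a careful person would: the job done as asked, in the order asked, and still so for the second after the job is handed in, with the robot touching nothing.
It also fails if it takes over 48 s, if anything falls off the work surface, if the arm or the gripper's body presses on something with over 40 N, if the wrist force passes 120 N, or if a joint passes its speed limit or range.

### The arm

A 6-joint arm with a two-finger parallel gripper is mounted at the origin on the work surface. World frame = base frame: x ahead of the robot, y to its left, z up, the work surface at z = 0. Lengths are in m, angles in rad, forces in N, time in s.
With the tool pointing down it reaches from about 0.35 to 0.85 m from the base axis. Payload 8.1 kg.
Tool frame: the origin (TCP) lies on the mounting face of the last link; the fingertips stand 186 mm ahead of it and the grasp point (between the pads) lies 167 mm ahead of it; z points along the fingers, y is the line along which they close (so a half turn about z gives the same grasp; the last joint's range is limited). The gripper opens to 93 mm and grips with 3 to 60 N. Pads are 15 mm wide; open, the fingers measure 128 mm over their backs; the gripper's body (75 mm by 188 mm) begins 65 mm behind the grasp point.
Start: joints at [-1.283, 0.13, 1.488, -0, 1.523, -0.085], TCP at [0.219, -0.559, 0.405] pointing down, gripper open.
Joint ranges: [-2.96, 2.96], [-0.89, 2.26], [0.02, 2.5], [-1.34, 4.48], [0, 2.73], [-2.66, 2.66]. Speed limits (rad/s): [2.39, 2.39, 2.79, 3.14, 3.14, 3.14].

### API

Orientations are given as a rotation vector (axis times angle).
In Python, from plant import read_state, read_camera, camera_params, close_job gives the robot as it stands. The module is installed in compiled form; this text tells all that it offers.
- The arm moves only by the tool servo_tool, never from a script. Its argument "increments" is a list of rows, each an object with "slide": the shift along the tool's x, y, z in mm, a list of three; "dr": the turn, a rotation vector about the tool's x, y, z in rad, a list of three; "jaw": the closure, from 0 (fully open) to 1 (shut). In form: [{"slide": [x, y, z], "dr": [ax, ay, az], "jaw": jaw}, ...]. A call has 1 to 20 rows; each row is the pose to reach, as a shift and turn from the pose commanded when the call began, along the tool's axes at that moment; what a row does not reach only later rows make up. A row lasts 1/10 s, in which the tool goes at most 50 mm and 8.59 degrees, less where a joint would pass 70% of its speed; a pose out of reach is approached as far as the arm can. A call with a gripper value outside its range is refused whole. The fingers move at their own pace and stop on an object; "force" is the grip in N (left out, the last holds). Time passes only in rows, so rows that repeat a pose let the fingers close. It gives the time, the measured TCP pose, the force, the opening and the grip force at its end, in the units of the state.
- read_state(): the state, without advancing time (a new reading comes with each control period).
- read_camera(name): name is "scene" or "top" or "wrist"; returns (picture, depth): 384x512x3 uint8, red, green, blue; 384x512 float32, m along the optical axis (not along the pixel's ray), 0 where there is no reading.
- camera_params(name): a dict with "fx", "fy", "cx", "cy" (pixels), "rvec" (rotation vector, rad) and "tvec" (3), from world to camera coordinates, as OpenCV has them. Camera axes: x right, y down, z forward; pixel columns grow to the right and rows downward; lengths in m; the calibration is good to about 2 mm. A picture is of the moment at which its call begins: read the wrist's pose just before it. camera_params takes no time and is no camera call; for the wrist camera it gives the pose at the moment of the call.
- close_job(): hands the job in; it is judged then, once.
The state is a dict: "t": time; "q": joint angles; "dq": joint speeds; "joint_torque": joint torques, N m; "tool_pos": TCP position; "orientation": TCP orientation; "force": force on the tool from outside, world axes, zero at the start; "wrist_torque": the same for the moment, N m; "opening": finger opening in m; "gripper_force": force on a finger pad.
Only numpy, scipy, OpenCV 4.12 (cv2) and the standard library are available. Lean on these libraries where they do the work, as an engineer would, in place of code of your own. Each camera call takes 0.05 s, during which the arm holds its last target. There are 200 camera calls.

## Working session

There is one attempt and no reset: what is moved stays moved. The work goes in short steps, Python scripts to look and compute and a tool call to move; the robot and the scene stay as the last step left them, time stands still between calls to the robot, and variables do not carry over. Pictures are saved under pics/ and viewed, at most 10 in all, crops included, and the job is handed in when it is done.

Besides the shell and the picture viewer there is one more tool, called after "Call:" as name([rows], argument=value, ...), one row to a line, values as JSON. servo_tool: Moves the arm, as the interface text tells. Its arguments: {"type":"object","properties":{"increments":{"type":"array"},"force":{"type":"number"}},"required":["increments"]}

```bash
mkdir -p pics; cat > h.py <<'E'
import numpy as np, cv2
from scipy.spatial.transform import Rotation as R
from plant import *
def cam(n):
    p=camera_params(n); im,d=read_camera(n); return im,d,p
def pts(d,p):
    v,u=np.indices(d.shape); c=np.stack([(u-p['cx'])/p['fx']*d,(v-p['cy'])/p['fy']*d,d],-1)
    M=R.from_rotvec(p['rvec']).as_matrix(); return (c-np.array(p['tvec']))@M
def save(im,n): cv2.imwrite('pics/'+n,im[...,::-1])
E
python3 - <<'E'
from h import *
a=cam('scene');b=cam('top')
save(a[0],'scene.png');save(b[0],'top.png')
np.savez('m.npz',si=a[0],sp=pts(a[1],a[2]),sd=a[1],ti=b[0],tp=pts(b[1],b[2]),td=b[1])
print(read_state())
for x in (a,b):
    p=x[2];M=R.from_rotvec(p['rvec']).as_matrix();print(-M.T@p['tvec'],M[2])
E
```

```text
{'t': 0.1, 'q': array([-1.28344987e+00,  1.31095675e-01,  1.48917911e+00, -1.41096156e-05,
        1.52296041e+00, -8.53695216e-02]), 'dq': array([ 0.00138516, -0.00086404, -0.00265394, -0.0007144 , -0.00021891,
        0.00071868]), 'joint_torque': array([ 3.07627251e-04, -5.61344433e+01, -4.93095481e+01,  7.69657572e-02,
        2.92008987e-02, -6.28978478e-05]), 'tool_pos': array([ 0.21846612, -0.55859852,  0.40378128]), 'orientation': array([-3.08559300e+00, -5.81776525e-01,  2.81995944e-04]), 'force': array([-0.44824102, -0.24460761, -0.07207002]), 'wrist_torque': array([-0.00868504, -0.03201295, -0.00289102]), 'gripper_force': 0.0, 'opening': 0.09278632661736454}
[ 1.19431434 -0.82262504  1.18454181] [-0.43208597  0.48416744 -0.76084401]
[ 0.43802738 -0.14869598  1.2470342 ] [ 0.13072759 -0.00918252 -0.9913758 ]
```

View pics/scene.png

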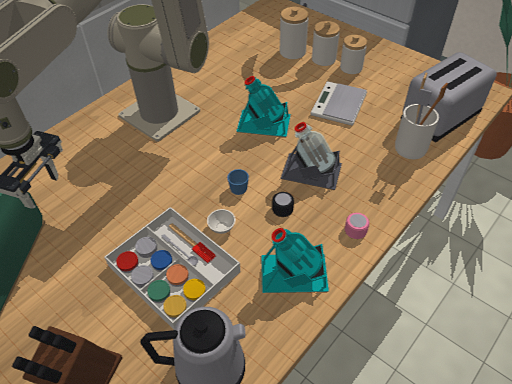

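View pics/top.png

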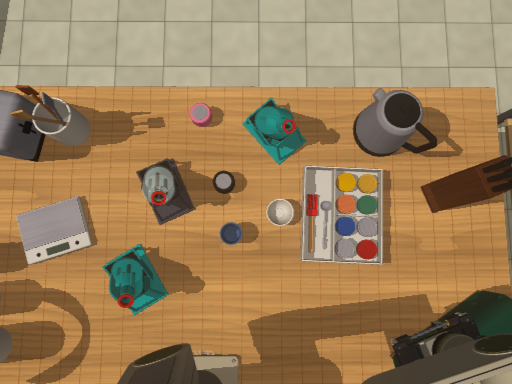

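The dark stand with its jar is at top (165,190), with its red ring at (159,198). The black cap is at top (223,182) and scene (283,203), the cup at top (231,233) and the bowl at top (280,212). The turquoise stands and the pink cap are decoys.

```bash
cat > m.py <<'E'
from h import *
z=np.load('m.npz')
for n,ring,capb,st in (('t',(159,198),(223,182),(165,190)),('s',(300,128),(283,203),(312,165))):
    im=z[n+'i'].astype(int);P=z[n+'p'];d=z[n+'d']
    v,u=np.indices(d.shape)
    near=lambda c,r:(abs(u-c[0])<r)&(abs(v-c[1])<r)&(d>0)
    red=(im[...,0]>140)&(im[...,1]<80)&(im[...,2]<80)&near(ring,14)
    q=P[red];(c,ax,an)=cv2.fitEllipse(np.stack([u[red],v[red]],1).astype(np.float32)[:,None])
    print(n,'ring n',red.sum(),'px',c,'med',np.median(q,0),'min',q.min(0),'max',q.max(0))
    # ray to z=0.1852 for ellipse centre
    p=camera_params('top' if n=='t' else 'scene');M=R.from_rotvec(p['rvec']).as_matrix();C=-M.T@p['tvec']
    def ray(px,h):
        r=M.T@np.array([(px[0]-p['cx'])/p['fx'],(px[1]-p['cy'])/p['fy'],1]);return C+r*(h-C[2])/r[2]
    mc=np.array([u[red].min()+u[red].max(),v[red].min()+v[red].max()])/2
    print('ring centre at z .183',ray(c,.183),ray(mc,.183))
    m=near(capb,18)&(P[...,2]>.038)&(P[...,2]<.06)
    q=P[m];print('cap',m.sum(),np.median(q,0),(q.min(0)+q.max(0))/2,np.ptp(q,axis=0))
    dark=near(st,42)&(im.max(-1)<95)&(P[...,2]<.03)&(P[...,2]>.002)
    q=P[dark];print('base',dark.sum(),np.median(q[:,2]))
    if n=='t':
        rect=cv2.minAreaRect(q[:,:2].astype(np.float32)*1000);print(rect,cv2.boxPoints(rect))
    for nm,c2,r,h in (('cup',(231,233) if n=='t' else (238,182),16,.04),('bowl',(280,212) if n=='t' else (221,221),18,.03)):
        m=near(c2,r)&(P[...,2]>h-.015);q=P[m];print(nm,(q.min(0)+q.max(0))/2,q[:,2].max())
E
python3 m.py
```

```text
t ring n 87 px (157.8993377685547, 197.6817169189453) med [0.56075716 0.09985244 0.18480648] min [0.54498513 0.08216473 0.15283276] max [0.57842929 0.11935948 0.19605447]
ring centre at z .183 [0.56172362 0.10162105 0.183     ] [0.5622152  0.10136632 0.183     ]
cap 359 [ 0.62882109 -0.06309469  0.04671263] [ 0.62935256 -0.06264197  0.04593604] [0.06247138 0.06183991 0.01509028]
base 731 0.006254269535060154
((605.2933959960938, 119.37396240234375), (182.1127166748047, 119.19049835205078), 24.07159423828125) [[497.84805  136.64673 ]
 [546.4632    27.821445]
 [712.7388   102.1012  ]
 [664.1236   210.92648 ]]
cup [ 0.47076171 -0.08734419  0.04395274] 0.06223792519860184
bowl [ 0.53500934 -0.23529732  0.0308313 ] 0.046617917463016294
s ring n 42 px (299.9276428222656, 125.98367309570312) med [0.56091687 0.09866436 0.18662606] min [0.54077926 0.07997484 0.16693677] max [0.57748939 0.115488   0.19394275]
ring centre at z .183 [0.55879713 0.10162999 0.183     ] [0.55900961 0.10171002 0.183     ]
cap 308 [ 0.63063309 -0.06948876  0.04503582] [ 0.62863248 -0.06708314  0.04490161] [0.06530621 0.06702292 0.01359306]
base 640 0.005588950208646632
cup [ 0.4680526  -0.08922612  0.04195244] 0.05851234055190235
bowl [ 0.53339072 -0.25442612  0.03282917] 0.050634606765630315
```

```bash
cat >> h.py <<'E'
def frame(z,yaz):
    # tool z given; y chosen closest to azimuth yaz
    z=np.array(z,float);z/=np.linalg.norm(z);y=np.array([np.cos(yaz),np.sin(yaz),0]);y-=z*(y@z);y/=np.linalg.norm(y)
    return np.stack([np.cross(y,z),y,z],1)
def go(pos,Rt):
    s=read_state();R0=R.from_rotvec(s['orientation']).as_matrix()
    print('slide',np.round(R0.T@(np.array(pos)-s['tool_pos'])*1000,1),'dr',np.round(R.from_matrix(R0.T@Rt).as_rotvec(),4))
E
python3 -c "
from h import *
go([.629,-.0645,.33],frame([0,0,-1],1.62))"
```

```text
slide [ 562.3 -310.6   74.4] dr [-2.0000e-04 -2.3000e-03 -2.8181e+00]
```

Call:
servo_tool([
  {"slide": [562,-310,74],"dr": [0,-0.002,-2.818],"jaw": 0},
  {"slide": [562,-310,74],"dr": [0,-0.002,-2.818],"jaw": 0},
  {"slide": [562,-310,74],"dr": [0,-0.002,-2.818],"jaw": 0},
  {"slide": [562,-310,74],"dr": [0,-0.002,-2.818],"jaw": 0},
  {"slide": [562,-310,74],"dr": [0,-0.002,-2.818],"jaw": 0},
  {"slide": [562,-310,74],"dr": [0,-0.002,-2.818],"jaw": 0},
  {"slide": [562,-310,74],"dr": [0,-0.002,-2.818],"jaw": 0},
  {"slide": [562,-310,74],"dr": [0,-0.002,-2.818],"jaw": 0},
  {"slide": [562,-310,74],"dr": [0,-0.002,-2.818],"jaw": 0},
  {"slide": [562,-310,74],"dr": [0,-0.002,-2.818],"jaw": 0},
  {"slide": [562,-310,74],"dr": [0,-0.002,-2.818],"jaw": 0},
  {"slide": [562,-310,74],"dr": [0,-0.002,-2.818],"jaw": 0},
  {"slide": [562,-310,74],"dr": [0,-0.002,-2.818],"jaw": 0},
  {"slide": [562,-310,74],"dr": [0,-0.002,-2.818],"jaw": 0},
  {"slide": [562,-310,74],"dr": [0,-0.002,-2.818],"jaw": 0},
  {"slide": [562,-310,74],"dr": [0,-0.002,-2.818],"jaw": 0},
  {"slide": [562,-310,74],"dr": [0,-0.002,-2.818],"jaw": 0},
  {"slide": [562,-310,74],"dr": [0,-0.002,-2.818],"jaw": 0},
  {"slide": [562,-310,74],"dr": [0,-0.002,-2.818],"jaw": 0},
  {"slide": [562,-310,74],"dr": [0,-0.002,-2.818],"jaw": 0},
])

```text
t: 2.1
tool_pos: [0.6289, -0.0654, 0.3301]
orientation: [0.08, -3.14, 0.002]
force: [-1.2, -0.8, 0.7]
opening: 0.0929
gripper_force: 0.0
```

```bash
python3 - <<'E'
from h import *
s=read_state();print(s['q'],s['tool_pos'],s['orientation'],s['force'])
im,d,p=cam('wrist');save(im,'w1.png');P=pts(d,p)
print(P[192,256],-R.from_rotvec(p['rvec']).as_matrix().T@p['tvec'])
go([.629,-.0645,.33],frame([0,0,-1],1.62))
m=(d>0)&(P[...,2]>.041)&(P[...,2]<.052)&(np.hypot(P[...,0]-.629,P[...,1]+.064)<.045)
q=P[m];print(m.sum(),np.median(q,0),(q.min(0)+q.max(0))/2,np.ptp(q,axis=0))
print(cv2.minEnclosingCircle(q[:,:2].astype(np.float32)))
np.savez('w1.npz',i=im,P=P,d=d)
E
```

```text
[-1.84230710e-01  2.60280743e-01  1.47855636e+00 -1.30485004e-03
  1.40330674e+00 -1.80583615e+00] [ 0.62885536 -0.06535234  0.33012202] [ 8.01237238e-02 -3.13976311e+00  1.79599376e-03] [-1.20455501 -0.84268376  0.67566005]
[ 0.62948574 -0.06622496  0.04741642] [ 0.54880927 -0.06990212  0.3101893 ]
slide [-0.1  0.9  0.2] dr [-0.0012 -0.0007 -0.0025]
3064 [ 0.62558767 -0.06291118  0.04639848] [ 0.62777746 -0.06262134  0.04499887] [0.06522636 0.06520022 0.00798584]
((0.627890408039093, -0.06267153471708298), 0.033130571246147156)
```

View pics/w1.png

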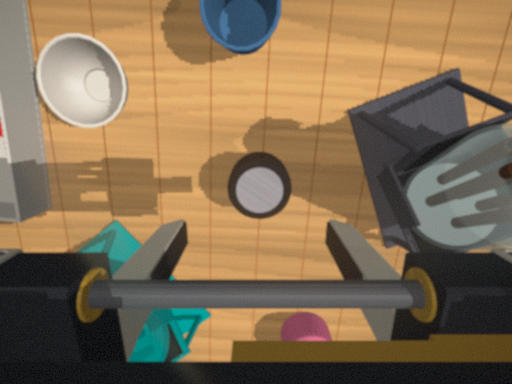

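The wrist view shows the cap at pixel (260,185) between the open fingers. The fitted centre is (0.628, -0.063), and the stand and cup are clear of the fingers. I'll go down and grip.

```bash
python3 -c "
from h import *
go([.628,-.063,.2],frame([0,0,-1],1.62))"
```

```text
slide [  0.7   2.5 130.2] dr [-0.0012 -0.0007 -0.0025]
```

Call:
servo_tool([
  {"slide": [0.7,2.5,40],"dr": [0,0,0],"jaw": 0},
  {"slide": [0.7,2.5,80],"dr": [0,0,0],"jaw": 0},
  {"slide": [0.7,2.5,110],"dr": [0,0,0],"jaw": 0},
  {"slide": [0.7,2.5,130],"dr": [0,0,0],"jaw": 0},
  {"slide": [0.7,2.5,130],"dr": [0,0,0],"jaw": 0},
  {"slide": [0.7,2.5,130],"dr": [0,0,0],"jaw": 0.5},
  {"slide": [0.7,2.5,130],"dr": [0,0,0],"jaw": 0.6},
  {"slide": [0.7,2.5,130],"dr": [0,0,0],"jaw": 0.6},
  {"slide": [0.7,2.5,130],"dr": [0,0,0],"jaw": 0.6},
  {"slide": [0.7,2.5,130],"dr": [0,0,0],"jaw": 0.6},
], force=40)

```text
t: 3.15
tool_pos: [0.6289, -0.0632, 0.2023]
orientation: [-0.077, 3.138, -0.003]
force: [-1.0, 0.6, 6.0]
opening: 0.0653
gripper_force: 40.0
```

Call:
servo_tool([
  {"slide": [0,0,-40],"dr": [0,0,0],"jaw": 0.6},
  {"slide": [0,0,-80],"dr": [0,0,0],"jaw": 0.6},
  {"slide": [0,0,-120],"dr": [0,0,0],"jaw": 0.6},
  {"slide": [0,0,-160],"dr": [0,0,0],"jaw": 0.6},
  {"slide": [0,0,-200],"dr": [0,0,0],"jaw": 0.6},
  {"slide": [0,0,-200],"dr": [0,0,0],"jaw": 0.6},
  {"slide": [0,0,-200],"dr": [0,0,0],"jaw": 0.6},
])

```text
t: 3.85
tool_pos: [0.6284, -0.0629, 0.4023]
orientation: [-0.077, 3.137, -0.003]
force: [-0.7, 0.2, -1.5]
opening: 0.0654
gripper_force: 40.0
```

```bash
python3 - <<'E'
from h import *
s=read_state();print(s['q'],s['tool_pos'],s['orientation'],s['force'],s['opening'])
im,d,p=cam('wrist');save(im,'w2.png');P=pts(d,p)
R0=R.from_rotvec(s['orientation']).as_matrix()
T=(P-s['tool_pos'])@R0   # tool coords
m=(d>0)&(abs(T[...,0])<.05)&(abs(T[...,1])<.031)&(T[...,2]>.14)&(T[...,2]<.22)
q=T[m];print(m.sum(),q.min(0),q.max(0),np.median(q,0))
top=q[q[:,2]<.170];print('x range hist',np.percentile(top,[1,50,99],axis=0))
np.savez('w2.npz',i=im,T=T,d=d)
# scene and top views
a,d2,p2=cam('scene');P2=pts(d2,p2);T2=(P2-s['tool_pos'])@R0
b,d3,p3=cam('top')
m=(d2>0)&(np.linalg.norm(T2[...,:2],axis=-1)<.045)&(T2[...,2]>.150)&(T2[...,2]<.22);q=T2[m]
print(m.sum(),q.min(0),q.max(0))
np.savez('s2.npz',T2=T2,i=a)
v,u=np.nonzero(m);print(u.min(),u.max(),v.min(),v.max())
E
```

```text
[-1.80449656e-01  2.14477528e-01  1.39889148e+00 -1.31627799e-03
  1.52467521e+00 -1.80031094e+00] [ 0.62843648 -0.06285896  0.40229066] [-0.07707616  3.13743798 -0.00315367] [-0.6700403   0.23304679 -1.46506524] 0.06543560958753605
9328 [-0.01690099 -0.030997    0.15377084] [0.03542075 0.03098671 0.20074975] [ 1.34595182e-02 -2.09993732e-05  1.56155698e-01]
x range hist [[-1.41977875e-02 -2.96703061e-02  1.54441959e-01]
 [ 1.08017817e-02 -2.12662291e-05  1.56032768e-01]
 [ 3.42808081e-02  2.93739788e-02  1.68095697e-01]]
390 [-0.03163923 -0.04425886  0.1500329 ] [0.01121976 0.0443251  0.20579816]
274 296 142 172
```

View pics/w2.png

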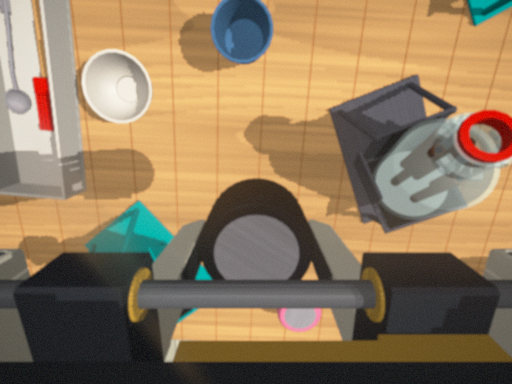

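The cap is held, with its top centre near pixel (257,248). The jar's red ring shows at (487,137). I'll fit both from this one picture so camera bias cancels.

```bash
python3 - <<'E'
from h import *
from scipy.optimize import least_squares
s=read_state();R0=R.from_rotvec(s['orientation']).as_matrix()
z=np.load('w2.npz');T=z['T'];im=z['i'].astype(int);d=z['d']
for lo,hi in ((.160,.175),(.175,.19),(.185,.2)):
    m=(d>0)&(abs(T[...,1])<.024)&(T[...,2]>lo)&(T[...,2]<hi)&(T[...,0]>.015)&(T[...,0]<.045);q=T[m]
    f=least_squares(lambda a:np.hypot(q[:,0]-a[0],q[:,1]-a[1])-.033,[0,0],loss='soft_l1',f_scale=.001);print(lo,m.sum(),f.x*1000)
red=(im[...,0]>140)&(im[...,1]<80)&(im[...,2]<80);v,u=np.indices(d.shape);red&=(u>440)&(v<190)&(d>0)
P=T@R0.T+s['tool_pos'];q=P[red]
print('ring touches edge',u[red].max(),red.sum(),np.median(q,0),(q.min(0)+q.max(0))/2)
n=np.array([-.5*np.cos(np.radians(24.07)),-.5*np.sin(np.radians(24.07)),np.cos(np.pi/6)])
# ring pixels near the top plane: circle fit in plane
c=np.array([.561,.1,.185]);e1=np.cross([0,0,1],n);e1/=np.linalg.norm(e1);e2=np.cross(n,e1)
h=(q-c)@n;print('h pct',np.percentile(h,[5,25,50,75,95]))
k=abs(h-np.median(h))<.004;a=(q[k]-c)@e1;b=(q[k]-c)@e2
f=least_squares(lambda x:np.hypot(a-x[0],b-x[1])-x[2],[0,0,.017]);print(f.x*1000);print('ring',c+f.x[0]*e1+f.x[1]*e2+np.median(h)*n)
# jar body/base: base yaw from wrist
dark=(im.max(-1)<95)&(P[...,2]<.012)&(P[...,2]>.002)&(d>0)&(P[...,1]>.02)&(P[...,0]<.72)&(P[...,0]>.48)
r=cv2.minAreaRect(P[dark][:,:2].astype(np.float32)*1000);print(dark.sum(),r)
E
```

```text
0.16 703 [ 1.59951409 -0.2554335 ]
0.175 453 [ 1.75329376 -0.23683742]
0.185 356 [ 1.72982472 -0.20578278]
ring touches edge 511 1089 [0.55851428 0.09577743 0.17971809] [0.55721358 0.10290432 0.16702334]
h pct [-0.00230533 -0.00138628 -0.00089987 -0.00038614  0.00030066]
[-1.52906668 -4.5861795  16.30327375]
ring [0.55716078 0.09995973 0.1819276 ]
1158 ((598.490966796875, 118.6093521118164), (166.88137817382812, 116.49713134765625), 23.612150192260742)
```

```bash
cat >> h.py <<'E'
yaw=np.radians(24.0)
n=np.array([-.5*np.cos(yaw),-.5*np.sin(yaw),np.cos(np.pi/6)])
Rt=frame(-n,1.75)
E
python3 -c "
from h import *
p=np.array([.561,.1,.184])-Rt@[.08,0,.27];print(p,Rt);go(p,Rt)"
```

```text
[0.50632926 0.05752772 0.4569601 ] [[-0.85822367 -0.23411706  0.45677273]
 [-0.1554646   0.96668096  0.20336832]
 [-0.48916549  0.10352352 -0.8660254 ]]
slide [115.5 126.1 -58.3] dr [-0.1498 -0.5057 -0.1576]
```

Call:
servo_tool([
  {"slide": [0,0,-58],"dr": [0,0,0],"jaw": 0.6},
  {"slide": [40,40,-58],"dr": [-0.05,-0.17,-0.05],"jaw": 0.6},
  {"slide": [80,80,-58],"dr": [-0.1,-0.34,-0.1],"jaw": 0.6},
  {"slide": [115,126,-58],"dr": [-0.15,-0.506,-0.158],"jaw": 0.6},
  {"slide": [115,126,-58],"dr": [-0.15,-0.506,-0.158],"jaw": 0.6},
  {"slide": [115,126,-58],"dr": [-0.15,-0.506,-0.158],"jaw": 0.6},
  {"slide": [115,126,-58],"dr": [-0.15,-0.506,-0.158],"jaw": 0.6},
  {"slide": [115,126,-58],"dr": [-0.15,-0.506,-0.158],"jaw": 0.6},
])

```text
t: 4.8
tool_pos: [0.5078, 0.0568, 0.4583]
orientation: [-0.276, 2.619, 0.216]
force: [0.1, -0.3, -1.4]
opening: 0.0656
gripper_force: 40.0
```

```bash
cat > v.py <<'E'
from h import *
from scipy.optimize import least_squares
s=read_state();R0=R.from_rotvec(s['orientation']).as_matrix();print(s['q'],s['tool_pos'],s['force'])
go(np.array([.561,.1,.184])-Rt@[.08,0,.27],Rt)
im,d,p=cam('wrist');save(im,'w3.png');P=pts(d,p);T=(P-s['tool_pos'])@R0;im=im.astype(int)
np.savez('w3.npz',i=im,T=T,d=d)
m=(d>0)&(abs(T[...,1])<.024)&(T[...,2]>.165)&(T[...,2]<.2)&(T[...,0]>.015)&(T[...,0]<.045);q=T[m]
f=least_squares(lambda a:np.hypot(q[:,0]-a[0],q[:,1]-a[1])-.033,[0,0],loss='soft_l1',f_scale=.001);print('cap xy',f.x*1000)
red=((im[...,0]>140)&(im[...,1]<80)&(im[...,2]<80)&(d>0)).astype(np.uint8)
c,_=cv2.findContours(red,cv2.RETR_EXTERNAL,cv2.CHAIN_APPROX_NONE)
k=max(c,key=cv2.contourArea);e=cv2.fitEllipse(k);print('ellipse',e)
M=np.zeros_like(red);cv2.drawContours(M,[k],-1,1,-1);q=T[(M>0)&(red>0)];zt=np.percentile(q[:,2],[5,25,50,75]);print('ring z',zt)
# ray on plane T z = median
Mc=R.from_rotvec(p['rvec']).as_matrix();C=(-Mc.T@p['tvec']-s['tool_pos'])@R0
r=R0.T@Mc.T@np.array([(e[0][0]-p['cx'])/p['fx'],(e[0][1]-p['cy'])/p['fy'],1]);X=C+r*(zt[1]-C[2])/r[2]
print('ring centre tool',X*1000,'world',s['tool_pos']+R0@X,'diam',np.mean(e[1])/p['fx']*(zt[1]-C[2])*r[2]**0)
# ring plane normal
A=q-q.mean(0);w=np.linalg.svd(A,full_matrices=False);print('normal tool',w[2][2],w[1])
E
python3 v.py
```

```text
[-0.07884462 -0.38405689  1.90949466  0.26216788  1.15772073 -1.90944475] [0.50779182 0.05680482 0.45825181] [ 0.07315169 -0.30631734 -1.42818969]
slide [1.8 0.9 0.6] dr [-0.0018  0.0015  0.0005]
cap xy [ 1.62378919 -0.14817412]
ellipse ((259.1785583496094, 103.81944274902344), (41.00310134887695, 42.978031158447266), 0.024802347645163536)
ring z [0.26721289 0.26788686 0.2683216  0.26882607]
ring centre tool [ 84.10416619   2.3373165  267.88686394] world [0.55794567 0.10005632 0.18538509] diam 0.03846065281953343
normal tool [-0.03785086 -0.02497788 -0.99897118] [0.29737557 0.29561892 0.12878132]
```

View pics/w3.png

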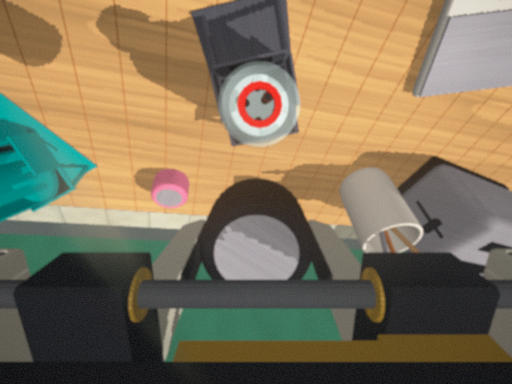

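The ring is at pixel (259,104), with tool coordinates (84.1, 2.3, 267.9) mm. The held cap sits at (1.6, -0.15) mm. I'll shift on to the axis and advance.

Call:
servo_tool([
  {"slide": [41,1,0],"dr": [0,0,0],"jaw": 0.6},
  {"slide": [82,2.5,0],"dr": [0,0,0],"jaw": 0.6},
  {"slide": [82,2.5,25],"dr": [0,0,0],"jaw": 0.6},
  {"slide": [82,2.5,50],"dr": [0,0,0],"jaw": 0.6},
  {"slide": [82,2.5,50],"dr": [0,0,0],"jaw": 0.6},
  {"slide": [82,2.5,50],"dr": [0,0,0],"jaw": 0.6},
  {"slide": [82,2.5,50],"dr": [0,0,0],"jaw": 0.6},
])

```text
t: 5.55
tool_pos: [0.46, 0.0568, 0.3764]
orientation: [-0.277, 2.616, 0.216]
force: [-0.2, 0.5, -1.4]
opening: 0.0653
gripper_force: 40.0
```

```bash
cat > st.py <<'E'
from h import *
s=read_state();R0=R.from_rotvec(s['orientation']).as_matrix()
a=s['tool_pos']+R0@[.0016,0,.2023]
m=np.array([.561,.1,.185])-.006*n; e=Rt.T@(a-m)*1000
print('t',s['t'],'q6',s['q'][5].round(3),'rim rel mouth est (Rt axes, z=below)',e.round(1),'F tool',(R0.T@s['force']).round(1),'Tq tool',(R0.T@s['wrist_torque']).round(2),'tilt',np.degrees(np.arccos(-R0[:,2]@n)).round(2),'op',s['opening'].round(4))
E
cat > look.py <<'E'
from h import *
im,d,p=cam('scene');im2=im[90:190,250:350];save(cv2.resize(im2,None,fx=6,fy=6,interpolation=cv2.INTER_CUBIC),'z.png')
E
python3 st.py
```

```text
Traceback (most recent call last):
  File "st.py", line 5, in <module>
    print('t',s['t'],'q6',s['q'][5].round(3),'rim rel mouth est (Rt axes, z=below)',e.round(1),'F tool',(R0.T@s['force']).round(1),'Tq tool',(R0.T@s['wrist_torque']).round(2),'tilt',np.degrees(np.arccos(-R0[:,2]@n)).round(2),'op',s['opening'].round(4))
                                                                                                                                                                                                                                      ^^^^^^^^^^^^^^^^^^
AttributeError: 'float' object has no attribute 'round'
```

```bash
sed -i "s/,'op',s\['opening'\].round(4)//" st.py; python3 st.py
```

```text
t 5.55 q6 -1.957 rim rel mouth est (Rt axes, z=below) [  0.6   1.5 -24.4] F tool [0.7 0.4 1.2] Tq tool [0.08 0.13 0.04] tilt 0.24
```

Call:
servo_tool([
  {"slide": [-0.5,-0.7,6],"dr": [0,0,0],"jaw": 0.6},
  {"slide": [-0.5,-0.7,12],"dr": [0,0,0],"jaw": 0.6},
  {"slide": [-0.5,-0.7,18],"dr": [0,0,0],"jaw": 0.6},
  {"slide": [-0.5,-0.7,24],"dr": [0,0,0],"jaw": 0.6},
  {"slide": [-0.5,-0.7,30],"dr": [0,0,0],"jaw": 0.6},
  {"slide": [-0.5,-0.7,30],"dr": [0,0,0],"jaw": 0.6},
])

```text
t: 6.15
tool_pos: [0.4736, 0.0629, 0.3481]
orientation: [-0.278, 2.619, 0.217]
force: [-0.3, -0.1, -0.4]
opening: 0.0653
gripper_force: 40.0
```

```bash
python3 st.py
```

```text
t 6.15 q6 -1.96 rim rel mouth est (Rt axes, z=below) [2.2 1.5 7.6] F tool [ 0.4 -0.1  0.2] Tq tool [0.05 0.17 0.02] tilt 0.1
```

Call:
servo_tool([
  {"slide": [-1,-0.6,3],"dr": [0,0,0],"jaw": 0.6},
  {"slide": [-1,-0.6,6],"dr": [0,0,0],"jaw": 0.6},
  {"slide": [-1,-0.6,8],"dr": [0,0,0],"jaw": 0.6},
  {"slide": [-1,-0.6,8],"dr": [0,0,0],"jaw": 0.6},
])

```text
t: 6.55
tool_pos: [0.4784, 0.0639, 0.3427]
orientation: [-0.278, 2.617, 0.217]
force: [-0.6, -0.9, -0.8]
opening: 0.0652
gripper_force: 40.0
```

```bash
python3 st.py
```

```text
t 6.55 q6 -1.962 rim rel mouth est (Rt axes, z=below) [ 0.3  0.6 14.7] F tool [ 1.1 -0.8  0.3] Tq tool [0.07 0.16 0.04] tilt 0.19
```

Call:
servo_tool([
  {"slide": [0,0,1],"dr": [0,0,0],"jaw": 0.6},
  {"slide": [0,0,2],"dr": [0,0,0],"jaw": 0.6},
  {"slide": [0,0,2],"dr": [0,0,0],"jaw": 0.6},
])

```text
t: 6.85
tool_pos: [0.4792, 0.0642, 0.3422]
orientation: [-0.278, 2.617, 0.216]
force: [-12.6, -3.9, 9.1]
opening: 0.0654
gripper_force: 40.0
```

```bash
python3 st.py
```

```text
t 6.85 q6 -1.962 rim rel mouth est (Rt axes, z=below) [-0.3  0.6 15.5] F tool [  6.9   0.1 -14.5] Tq tool [-0.06  1.28  0.09] tilt 0.21
```

Call:
servo_tool([
  {"slide": [0.7,0,-0.8],"dr": [0,0,0],"jaw": 0.6},
  {"slide": [0.7,0,-0.8],"dr": [0,0,0],"jaw": 0.6},
  {"slide": [0.7,0,-0.8],"dr": [0,0,0],"jaw": 0.6},
])

```text
t: 7.15
tool_pos: [0.4784, 0.064, 0.3419]
orientation: [-0.278, 2.616, 0.216]
force: [-2.8, -1.4, 2.7]
opening: 0.0655
gripper_force: 40.0
```

```bash
python3 st.py
```

```text
t 7.15 q6 -1.962 rim rel mouth est (Rt axes, z=below) [ 0.4  0.6 15.4] F tool [ 1.3 -0.4 -4. ] Tq tool [0.01 0.32 0.03] tilt 0.25
```

Call:
servo_tool([
  {"slide": [0,-0.2,0.1],"dr": [0,0,0.13],"jaw": 0.6},
  {"slide": [0.05,-0.4,0.1],"dr": [0,0,0.26],"jaw": 0.6},
  {"slide": [0.05,-0.4,0.1],"dr": [0,0,0.26],"jaw": 0.6},
])

```text
t: 7.45
tool_pos: [0.4787, 0.0636, 0.3419]
orientation: [0.067, 2.647, 0.305]
force: [-2.1, -1.9, 3.6]
opening: 0.0655
gripper_force: 40.0
```

```bash
python3 st.py
```

```text
t 7.45 q6 -1.701 rim rel mouth est (Rt axes, z=below) [ 0.2  0.5 15.4] F tool [ 0.1 -1.1 -4.4] Tq tool [0.08 0.21 0.02] tilt 0.27
```

Contact is held and the turn is clean, so I'll keep searching.

Call:
servo_tool([
  {"slide": [0,-0.2,0.1],"dr": [0,0,0.13],"jaw": 0.6},
  {"slide": [0.05,-0.4,0.1],"dr": [0,0,0.26],"jaw": 0.6},
  {"slide": [0.05,-0.4,0.1],"dr": [0,0,0.26],"jaw": 0.6},
])

```text
t: 7.75
tool_pos: [0.4784, 0.0633, 0.3409]
orientation: [0.409, 2.64, 0.389]
force: [-0.1, 0.0, -0.8]
opening: 0.0653
gripper_force: 40.0
```

```bash
python3 st.py
```

```text
t 7.75 q6 -1.446 rim rel mouth est (Rt axes, z=below) [ 1.1  0.7 16.1] F tool [ 0.4 -0.2  0.6] Tq tool [ 0.14  0.14 -0.04] tilt 0.18
```

The contact force has vanished, so the lugs are probably over the gaps. I'll push down to confirm the drop.

Call:
servo_tool([
  {"slide": [0,0,1],"dr": [0,0,0],"jaw": 0.6},
  {"slide": [0,0,2.5],"dr": [0,0,0],"jaw": 0.6},
  {"slide": [0,0,2.5],"dr": [0,0,0],"jaw": 0.6},
])

```text
t: 8.05
tool_pos: [0.4795, 0.0639, 0.3386]
orientation: [0.407, 2.641, 0.388]
force: [0.1, -0.1, -0.1]
opening: 0.0654
gripper_force: 40.0
```

```bash
python3 st.py
```

```text
t 8.05 q6 -1.448 rim rel mouth est (Rt axes, z=below) [ 1.2  0.7 18.7] F tool [-0.1 -0.1  0.1] Tq tool [ 0.1   0.05 -0.06] tilt 0.17
```

Call:
servo_tool([
  {"slide": [0,0,2.5],"dr": [0,0,0],"jaw": 0.6},
  {"slide": [0,0,5],"dr": [0,0,0],"jaw": 0.6},
  {"slide": [0,0,6],"dr": [0,0,0],"jaw": 0.6},
  {"slide": [0,0,6],"dr": [0,0,0],"jaw": 0.6},
])

```text
t: 8.45
tool_pos: [0.4824, 0.065, 0.3338]
orientation: [0.41, 2.64, 0.389]
force: [-2.8, -0.8, 1.3]
opening: 0.0656
gripper_force: 40.0
```

```bash
python3 st.py
```

```text
t 8.45 q6 -1.446 rim rel mouth est (Rt axes, z=below) [ 0.8  0.6 24.4] F tool [ 1.6 -0.9 -2.6] Tq tool [ 0.27  0.3  -0.01] tilt 0.2
```

Call:
servo_tool([
  {"slide": [0,0,1.5],"dr": [0,0,0],"jaw": 0.6},
  {"slide": [0,0,3.2],"dr": [0,0,0],"jaw": 0.6},
  {"slide": [0,0,3.2],"dr": [0,0,0],"jaw": 0.6},
])

```text
t: 8.75
tool_pos: [0.4839, 0.0657, 0.3312]
orientation: [0.41, 2.639, 0.389]
force: [-3.5, -2.2, 4.2]
opening: 0.0654
gripper_force: 40.0
```

```bash
python3 st.py
```

```text
t 8.75 q6 -1.446 rim rel mouth est (Rt axes, z=below) [ 0.6  0.6 27.5] F tool [ 0.7 -1.4 -5.7] Tq tool [ 0.3   0.25 -0.  ] tilt 0.22
```

Call:
servo_tool([
  {"slide": [0,-0.2,0],"dr": [0,0,0.12],"jaw": 0.6},
  {"slide": [0.05,-0.4,0],"dr": [0,0,0.24],"jaw": 0.6},
  {"slide": [0.1,-0.6,0],"dr": [0,0,0.36],"jaw": 0.6},
  {"slide": [0.1,-0.6,0],"dr": [0,0,0.36],"jaw": 0.6},
])

```text
t: 9.15
tool_pos: [0.4838, 0.0651, 0.3314]
orientation: [0.892, 2.561, 0.5]
force: [-1.8, -1.4, 4.2]
opening: 0.0655
gripper_force: 40.0
```

```bash
python3 st.py
```

```text
t 9.15 q6 -1.086 rim rel mouth est (Rt axes, z=below) [ 0.1  0.5 27.2] F tool [-0.6 -0.1 -4.7] Tq tool [ 0.3   0.1  -0.07] tilt 0.27
```

Call:
servo_tool([
  {"slide": [0,-0.2,0.6],"dr": [0,0,0.1],"jaw": 0.6},
  {"slide": [0.05,-0.4,0.6],"dr": [0,0,0.2],"jaw": 0.6},
  {"slide": [0.05,-0.5,0.6],"dr": [0,0,0.3],"jaw": 0.6},
  {"slide": [0.05,-0.5,0.6],"dr": [0,0,0.3],"jaw": 0.6},
])

```text
t: 9.55
tool_pos: [0.4838, 0.0649, 0.3306]
orientation: [1.28, 2.439, 0.582]
force: [-3.1, -1.8, 3.9]
opening: 0.0655
gripper_force: 40.0
```

```bash
python3 st.py
```

```text
t 9.55 q6 -0.791 rim rel mouth est (Rt axes, z=below) [ 0.2  0.5 27.8] F tool [-0.2 -1.1 -5.1] Tq tool [ 0.29 -0.03  0.02] tilt 0.27
```

Turned 0.66 rad so far. I'll continue in smaller steps until the stop.

Call:
servo_tool([
  {"slide": [0,-0.15,0.2],"dr": [0,0,0.08],"jaw": 0.6},
  {"slide": [0.02,-0.3,0.2],"dr": [0,0,0.16],"jaw": 0.6},
  {"slide": [0.02,-0.3,0.2],"dr": [0,0,0.16],"jaw": 0.6},
])

```text
t: 9.85
tool_pos: [0.4836, 0.0648, 0.3302]
orientation: [1.483, 2.352, 0.623]
force: [-2.6, -2.0, 5.4]
opening: 0.0654
gripper_force: 40.0
```

```bash
python3 st.py
```

```text
t 9.85 q6 -0.633 rim rel mouth est (Rt axes, z=below) [ 0.3  0.5 28.1] F tool [-0.8 -0.1 -6.3] Tq tool [ 0.24 -0.12  0.02] tilt 0.26
```

Call:
servo_tool([
  {"slide": [0,-0.15,0],"dr": [0,0,0.07],"jaw": 0.6},
  {"slide": [0.02,-0.25,0],"dr": [0,0,0.14],"jaw": 0.6},
  {"slide": [0.02,-0.25,0],"dr": [0,0,0.14],"jaw": 0.6},
])

```text
t: 10.15
tool_pos: [0.4834, 0.0648, 0.33]
orientation: [1.658, 2.262, 0.656]
force: [-2.3, -1.7, 4.9]
opening: 0.0654
gripper_force: 40.0
```

```bash
python3 st.py
```

```text
t 10.15 q6 -0.494 rim rel mouth est (Rt axes, z=below) [ 0.5  0.5 28.1] F tool [-0.6  0.1 -5.6] Tq tool [ 0.26 -0.12 -0.03] tilt 0.25
```

Call:
servo_tool([
  {"slide": [0,-0.1,0],"dr": [0,0,0.06],"jaw": 0.6},
  {"slide": [0.02,-0.2,0],"dr": [0,0,0.1],"jaw": 0.6},
  {"slide": [0.02,-0.2,0],"dr": [0,0,0.1],"jaw": 0.6},
])

```text
t: 10.45
tool_pos: [0.483, 0.0649, 0.3297]
orientation: [1.778, 2.193, 0.678]
force: [-4.0, -1.4, 5.4]
opening: 0.0653
gripper_force: 40.0
```

```bash
python3 st.py
```

```text
t 10.45 q6 -0.396 rim rel mouth est (Rt axes, z=below) [ 0.9  0.8 28.2] F tool [ 0.1 -1.  -6.8] Tq tool [ 0.46 -0.03 -0.45] tilt 0.2
```

The torque has risen to -0.45 N m at 1.05 rad, so this is the stop. I'll ease the press and then release.

Call:
servo_tool([
  {"slide": [0,0,-0.7],"dr": [0,0,0],"jaw": 0.6},
  {"slide": [0,0,-0.7],"dr": [0,0,0],"jaw": 0.6},
  {"slide": [0,0,-0.7],"dr": [0,0,0],"jaw": 0},
  {"slide": [0,0,-0.7],"dr": [0,0,0],"jaw": 0},
  {"slide": [0,0,-0.7],"dr": [0,0,0],"jaw": 0},
  {"slide": [0,0,-0.7],"dr": [0,0,0],"jaw": 0},
  {"slide": [0,0,-0.7],"dr": [0,0,0],"jaw": 0},
])

```text
t: 11.15
tool_pos: [0.4827, 0.0646, 0.33]
orientation: [1.786, 2.189, 0.679]
force: [-0.3, 0.1, 0.9]
opening: 0.0926
gripper_force: 0.0
```

```bash
python3 st.py
```

```text
t 11.15 q6 -0.39 rim rel mouth est (Rt axes, z=below) [ 1.1  0.5 27.8] F tool [ 0.2  0.2 -0.9] Tq tool [ 0.16 -0.04 -0.05] tilt 0.19
```

Call:
servo_tool([
  {"slide": [0,0,-20],"dr": [0,0,0],"jaw": 0},
  {"slide": [0,0,-50],"dr": [0,0,0],"jaw": 0},
  {"slide": [0,0,-80],"dr": [0,0,0],"jaw": 0},
  {"slide": [0,0,-110],"dr": [0,0,0],"jaw": 0},
  {"slide": [0,0,-110],"dr": [0,0,0],"jaw": 0},
  {"slide": [0,0,-110],"dr": [0,0,0],"jaw": 0},
  {"slide": [0,0,-110],"dr": [0,0,0],"jaw": 0},
])

```text
t: 11.85
tool_pos: [0.4321, 0.0423, 0.424]
orientation: [1.787, 2.19, 0.678]
force: [-0.6, -0.3, -0.3]
opening: 0.0927
gripper_force: 0.0
```

```bash
python3 - <<'E'
from h import *
s=read_state();R0=R.from_rotvec(s['orientation']).as_matrix()
im,d,p=cam('wrist');P=pts(d,p);a,d2,p2=cam('scene')
save(np.hstack([im,cv2.resize(a[70:260,220:350],(263,384))]),'f.png')
m0=np.array([.561,.1,.185])-.006*n
E=(P-m0)@Rt;h=-E[...,2]
m=(d>0)&(np.hypot(E[...,0],E[...,1])<.030)&(h>0.005)&(h<.04)
q=h[m]*1000;print('cap top above mouth, mm (expect 19 locked, 22 sprung)',m.sum(),np.percentile(q,[10,50,90]))
b=np.stack([E[m][:,0],E[m][:,1],np.ones(m.sum())],1);c=np.linalg.lstsq(b,h[m],rcond=None)[0];print('plane',c)
E
```

```text
cap top above mouth, mm (expect 19 locked, 22 sprung) 3004 [19.74501408 20.75079557 21.65231111]
plane [ 0.00610653 -0.00294692  0.02072779]
```

View pics/f.png

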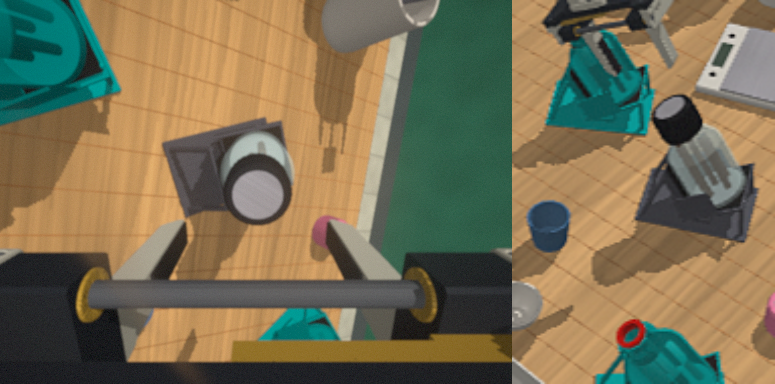

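The wrist view shows the cap seated squarely on the jar. The camera's earlier ring reading was 1.7 mm high, so the corrected height is about 19 mm, which matches locked. I'll cross-check with the other cameras.

```bash
python3 - <<'E'
from h import *
m0=np.array([.561,.1,.185])-.006*n
z=np.load('m.npz')
for nm,k in (('scene','s'),('top','t')):
    im,d,p=cam(nm);E=(pts(d,p)-m0)@Rt;h=-E[...,2]*1000
    m=(d>0)&(np.hypot(E[...,0],E[...,1])<.022)&(h>10)&(h<35);print(nm,'cap top',m.sum(),np.percentile(h[m],[25,50,75]))
    E=(z[k+'p']-m0)@Rt;h=-E[...,2]*1000;i=z[k+'i'].astype(int);r=np.hypot(E[...,0],E[...,1])
    m=(i[...,0]>140)&(i[...,1]<80)&(r<.022)&(abs(h-6)<5);print('ring before (6)',m.sum(),np.percentile(h[m],[25,50,75]))
E
```

```text
scene cap top 89 [19.97678354 21.17737005 22.52937984]
ring before (6) 40 [5.4705595  6.87657331 7.9828523 ]Traceback (most recent call last):
  File "<stdin>", line 6, in <module>
    return _quantile_unchecked(
        a, q, axis, out, overwrite_input, method, keepdims, weights)
    return _ureduce(a,
                    func=_quantile_ureduce_func,
    ...<5 lines>...
                    overwrite_input=overwrite_input,
                    method=method)
    r = func(a, **kwargs)
    result = _quantile(arr,
                       quantiles=q,
    ...<2 lines>...
                       out=out,
                       weights=wgt)
    slices_having_nans = np.isnan(arr[-1, ...])
                                  ~~~^^^^^^^^^
IndexError: index -1 is out of bounds for axis 0 with size 0
```

The cameras can't settle it (about 20 mm), so I'll check by feel: regrip and tug gently.

Call:
servo_tool([
  {"slide": [0,0,40],"dr": [0,0,0],"jaw": 0},
  {"slide": [0,0,80],"dr": [0,0,0],"jaw": 0},
  {"slide": [0,0,100],"dr": [0,0,0],"jaw": 0},
  {"slide": [0,0,110],"dr": [0,0,0],"jaw": 0},
  {"slide": [0,0,110],"dr": [0,0,0],"jaw": 0.6},
  {"slide": [0,0,110],"dr": [0,0,0],"jaw": 0.6},
  {"slide": [0,0,110],"dr": [0,0,0],"jaw": 0.6},
  {"slide": [0,0,110],"dr": [0,0,0],"jaw": 0.6},
  {"slide": [0,0,110],"dr": [0,0,0],"jaw": 0.6},
], force=30)

```text
t: 12.95
tool_pos: [0.4828, 0.0644, 0.3312]
orientation: [1.784, 2.187, 0.68]
force: [-3.5, -2.5, 3.2]
opening: 0.0659
gripper_force: 30.0
```

```bash
python3 st.py
```

```text
t 12.95 q6 -0.39 rim rel mouth est (Rt axes, z=below) [ 0.2  0.3 26.7] F tool [-1.3 -1.8 -4.8] Tq tool [ 0.52 -0.19 -0.1 ] tilt 0.29
```

Call:
servo_tool([
  {"slide": [0,0,-0.6],"dr": [0,0,0],"jaw": 0.6},
  {"slide": [0,0,-1.2],"dr": [0,0,0],"jaw": 0.6},
  {"slide": [0,0,-1.2],"dr": [0,0,0],"jaw": 0.6},
])

```text
t: 13.25
tool_pos: [0.4825, 0.0643, 0.3314]
orientation: [1.785, 2.187, 0.68]
force: [5.8, 0.2, -3.5]
opening: 0.0658
gripper_force: 30.0
```

```bash
python3 st.py
```

```text
t 13.25 q6 -0.39 rim rel mouth est (Rt axes, z=below) [ 0.2  0.3 26.4] F tool [-1.4  3.2  5.7] Tq tool [-0.39 -0.37 -0.12] tilt 0.31
```

The tug meets stiff resistance (5.7 N, 0.3 mm), so the lugs are under the lobes. I'll ease off, nudge clockwise to confirm the stop, then release and retreat.

Call:
servo_tool([
  {"slide": [0,0,0.9],"dr": [0,0,0],"jaw": 0.6},
  {"slide": [0,0,0.9],"dr": [0,0,0.03],"jaw": 0.6},
  {"slide": [0,0,0.9],"dr": [0,0,0.03],"jaw": 0.6},
])

```text
t: 13.55
tool_pos: [0.4826, 0.0645, 0.3307]
orientation: [1.824, 2.165, 0.686]
force: [-4.4, -2.5, 4.1]
opening: 0.0655
gripper_force: 30.0
```

```bash
python3 st.py
```

```text
t 13.55 q6 -0.358 rim rel mouth est (Rt axes, z=below) [ 0.8  0.6 27.1] F tool [-1.  -2.1 -6.1] Tq tool [ 0.5  -0.24 -0.07] tilt 0.21
```

Call:
servo_tool([
  {"slide": [0,0,0],"dr": [0,0,0.03],"jaw": 0.6},
  {"slide": [0,0,0],"dr": [0,0,0.06],"jaw": 0.6},
  {"slide": [0,0,0],"dr": [0,0,0.06],"jaw": 0.6},
])

```text
t: 13.85
tool_pos: [0.4825, 0.0646, 0.3306]
orientation: [1.894, 2.119, 0.698]
force: [-6.0, -2.5, 5.0]
opening: 0.0655
gripper_force: 30.0
```

```bash
python3 st.py
```

```text
t 13.85 q6 -0.299 rim rel mouth est (Rt axes, z=below) [ 0.8  0.6 27.1] F tool [-0.8 -3.  -7.6] Tq tool [ 0.72 -0.24 -0.84] tilt 0.19
```

Torque is -0.84 N m, a firm stop. Releasing and retreating.

Call:
servo_tool([
  {"slide": [0,0,-0.5],"dr": [0,0,-0.02],"jaw": 0.6},
  {"slide": [0,0,-0.5],"dr": [0,0,-0.02],"jaw": 0},
  {"slide": [0,0,-0.5],"dr": [0,0,-0.02],"jaw": 0},
  {"slide": [0,0,-0.5],"dr": [0,0,-0.02],"jaw": 0},
  {"slide": [0,0,-0.5],"dr": [0,0,-0.02],"jaw": 0},
  {"slide": [0,0,-0.5],"dr": [0,0,-0.02],"jaw": 0},
  {"slide": [0,0,-30],"dr": [0,0,-0.02],"jaw": 0},
  {"slide": [0,0,-70],"dr": [0,0,-0.02],"jaw": 0},
  {"slide": [0,0,-110],"dr": [0,0,-0.02],"jaw": 0},
  {"slide": [0,0,-110],"dr": [0,0,-0.02],"jaw": 0},
  {"slide": [0,0,-110],"dr": [0,0,-0.02],"jaw": 0},
])

```text
t: 14.95
tool_pos: [0.4321, 0.042, 0.4268]
orientation: [1.868, 2.132, 0.696]
force: [-0.1, -0.5, -1.2]
opening: 0.093
gripper_force: 0.0
```

```bash
python3 - <<'E'
from h import *
im,d,p=cam('wrist');P=pts(d,p)
m0=np.array([.561,.1,.185])-.006*n
E=(P-m0)@Rt;h=-E[...,2]
m=(d>0)&(np.hypot(E[...,0],E[...,1])<.030)&(h>0.005)&(h<.04)
print(m.sum(),np.percentile(h[m],[10,50,90])*1000)
print(read_state()['t'],close_job())
E
```

```text
2942 [19.79100389 20.75532851 21.64184448]
the job is handed in; nothing more can be done
15.0 None
```

The spice jar's cap is on, dropped on to the seal and twisted clockwise to a firm stop (0.84 N m). An earlier tug showed it held down, nothing else was touched, and I handed the job in at 15 s.

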